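Set the length stop in its notch and bring the batten up to it

TASK

Nothing is to be gripped or lifted here: use only the outside of the fingers. First push the red length stop along its rail until its spring plunger clicks into the notch beside the yellow mark. Then push the wooden batten along the rail until its end rests against the stop, without shifting the stop out of that notch, back away, and leave the other things on the table where they are.

Things in the scene. Friction and masses are not known exactly. Their poses are not given: they have to be found in the camera images.
- stop_jig: Plywood baseboard 150 x 520 x 12 mm, fixed to the table, with an aluminium rail along it. Origin: centre of the underside; x to the far side, y along the rail to the left, z up. The rail covers x = +5 to +65 mm, y = -250 to +250 mm, its top is at z = 52 mm; a steel strip on it (x = 9 to 37 mm) reaches z = 57 mm and has three V notches 18 mm wide, at y = +130, +85 and +40 mm. The board's top (z = 12 mm) in front of the rail is where the batten lies.
- stop (a joint): Travel of the red length stop along the rail, in m: 0 at the left end (its centre at jig y = +205 mm), growing to the right (towards jig -y), at most 0.205. It drags with about 2 N; pushing it out of a notch takes about 10 N. When the plunger comes within about 6 mm of a notch's centre the spring pulls the stop in and centres it.
- plunger (a joint): Height of the stop's spring plunger (black knob on top, radius 11 mm), in m: about -0.0007 while it rides on the strip, about -0.0043 when dropped into a notch. Any notch makes it drop.
- stop_index (a point): Middle of the top of the red stop's saddle (white index line), 86 mm above the table. In notch when level along the rail with that notch's mark. The stop is a red block 44 mm along the rail (flat faces 22 mm either side of this point), reaching from 79 mm in front of this point (towards jig -x) to 18 mm behind it; in front of the rail the block hangs down to 17 mm above the table, above the rail to 60 mm.
- stop_face (a point): Centre of the stop's right-hand face (steel, looking to jig -y) in front of the rail, 31 mm above the table: the batten's end shall rest here.
- yellow_tag (a point): Centre of the top of the yellow mark (20 x 14 x 3 mm) on the back of the rail's top beside one of the three notches, 30 mm behind the strip's middle line: the notch wanted.
- black_tag (a point): The same for the black mark, beside another notch.
- blue_tag (a point): The same for the blue mark, beside the remaining notch.
- batten_centre (a point): Centre of the loose wooden batten, 38 mm wide (x), 130 mm long (its y, along the rail), 38 mm high, about 0.1 kg, lying on the baseboard in front of the rail, to the right of the stop. Its long side lies a few mm from the rail.
- batten_end (a point): Centre of the batten's left end face, the one that comes against the stop (65 mm along its y from its centre); the robot pushes the opposite end.
- pliers: Red pliers lying on the table to the left, 175 mm long: leave alone. Origin: underside.
- battery: Black tool battery 76 x 118 x 64 mm behind the jig: leave alone. Origin: underside.
- tape: Yellow tape measure 68 x 102 x 36 mm in front of the jig at the right: leave alone. Origin: underside.
Not all that is in view belongs to the job. What is shaped like the part that bears batten_centre but orange is not meant.

How it is judged:
By the outcome, as a careful person would: the job done as asked, in the order asked, and still so for the second after the job is handed in, with the robot touching nothing.
It also fails if it takes over 58 s, if anything falls off the work surface, if the arm or the gripper's body presses on something with over 40 N, if the wrist force passes 120 N, or if a joint passes its speed limit or range.

ROBOT

A 6-joint arm with a two-finger parallel gripper is mounted at the origin on a cart in front of the work surface, level with it; the furniture and walls round the work are solid. World frame = base frame: x ahead of the robot, y to its left, z up, the work surface at z = 0. Lengths are in m, angles in degrees, forces in N, time in s.
With the tool pointing down it reaches from about 0.275 to 0.775 m from the base axis. Payload 14.6 kg.
Tool frame: the origin (TCP) lies at the very end of the fingers, on their centre line; the grasp point (between the pads) lies manip.hold_point_z behind it (manip.hold_point_z is the distance from the TCP to the grasp point, in m); z points along the fingers, y is the line along which they close (so a half turn about z gives the same grasp; the last joint's range is limited). The gripper opens to 85 mm and grips with 20 to 120 N. Pads are 22 mm wide; open, the fingers measure 114 mm over their backs; the gripper's body (76 mm by 85 mm) begins 54 mm behind the grasp point. The pads swing forward as they close: fully open they stand 13 mm farther back than shut.
Start: joints at [54.643, 15.075, -2.767, 72.158, 0, 81.102], TCP at [0.234, 0.47, 0.198] pointing down, gripper open.
Joint ranges: [-151.79, 151.79], [-50.71, 97.33], [-67.44, 78.34], [-121.81, 120.89], [-77.56, 73.72], [-180, 180]. Speed limits (degrees/s): [108.29, 108.29, 147.25, 159.86, 180, 180].

INTERFACE

Orientations are given as [roll, pitch, yaw] about the fixed x, y, z axes, in that order (R = Rz(yaw) Ry(pitch) Rx(roll)).
In Python, from bench import manip, eyes, ticket gives the robot as it stands. The module is installed in compiled form; this text tells all that it offers.
- The arm moves only by the tool play_rows, never from a script. Its argument "deltas" is a list of rows, each an object with "gripper": the closure, from -1 (fully open) to 1 (shut); "slide": the shift along the world's x, y, z in m, a list of three; "turn": the turn, a rotation vector about the world's x, y, z in rad, a list of three. A call has 1 to 20 rows; each row shifts and turns the commanded pose from where the row before left it; what a row does not reach is not made up. A row lasts 1/8 s, in which the tool goes at most 62.5 mm and 10.7 degrees, less where a joint would pass 70% of its speed; a pose out of reach is approached as far as the arm can. A call with a gripper value outside its range is refused whole. The fingers move at their own pace and stop on an object; "squeeze" is the grip in N (left out, the last holds). Time passes only in rows, so rows that do not move let the fingers close. It gives the time, the measured TCP pose, the force, the opening and the grip force at its end, in the units of the state.
- manip.observe(): the state, without advancing time (a new reading comes with each control period).
- eyes.camera(name): name is "scene" or "top"; returns a dict with "frame" (400x640x3 uint8, blue, green, red), "K" (3x3 intrinsics, pixels), "extrinsics" (4x4, takes a point from camera to world coordinates). Camera axes: x right, y up, looking along -z (the intrinsics and any distortion apply to the point x, -y, -z); pixel columns grow to the right and rows downward; lengths in m; the calibration is good to about 2 mm. A picture is of the moment at which its call begins. There is no depth.
- ticket.close_job(): hands the job in; it is judged then, once.
The state is a dict: "t": time; "q": joint angles; "qd": joint speeds; "joint_efforts": joint torques, N m; "ee_pos": TCP position; "tcp_rot": TCP orientation; "force": force on the tool from outside, world axes, zero at the start; "wrist_torque": the same for the moment, N m; "gripper_width": opening from 0.0 (shut) to 1.0 (fully open); "gripper_force": force on a finger pad.
Only numpy, scipy, OpenCV 4.12 (cv2) and the standard library are available. Lean on these libraries where they do the work, as an engineer would, in place of code of your own. Each camera call takes 0.05 s, during which the arm holds its last target. There are 200 camera calls.

## Working session

There is one attempt and no reset: what is moved stays moved. The work goes in short steps, Python scripts to look and compute and a tool call to move; the robot and the scene stay as the last step left them, time stands still between calls to the robot, and variables do not carry over. Pictures are saved under pics/ and viewed, at most 10 in all, crops included, and the job is handed in when it is done.

Besides the shell and the picture viewer there is one more tool, called in YAML: its name, and indented under it one key for each argument. play_rows: Moves the arm, as the interface text tells. Its arguments: {"type":"object","properties":{"deltas":{"type":"array"},"squeeze":{"type":"number"}},"required":["deltas"]}

```bash
mkdir -p pics; python3 - <<'E'
from bench import manip, eyes
import cv2,numpy as np
for n in("scene","top"):
    c=eyes.camera(n);cv2.imwrite(f"pics/{n}0.png",c["frame"]);print(n,np.round(c["K"],1).tolist(),np.round(c["extrinsics"],3).tolist(),[k for k in c])
s=manip.observe();print(s["ee_pos"],s["tcp_rot"],s["gripper_width"],s["t"],manip.hold_point_z)
E
```

```text
scene [[383.1, 0.0, 321.2], [0.0, 383.1, 194.7], [0.0, 0.0, 1.0]] [[0.86, 0.311, -0.404, 0.157], [-0.51, 0.543, -0.667, -0.62], [0.012, 0.78, 0.626, 0.688], [0.0, 0.0, 0.0, 1.0]] ['frame', 'K', 'extrinsics']
top [[434.4, 0.0, 323.7], [0.0, 434.4, 202.0], [0.0, 0.0, 1.0]] [[-0.021, 0.988, -0.151, 0.374], [-1.0, -0.018, 0.017, 0.032], [0.014, 0.151, 0.988, 1.161], [0.0, 0.0, 0.0, 1.0]] ['frame', 'K', 'extrinsics']
[0.23377578 0.46979115 0.19727729] [-1.79947231e+02 -7.38935844e-03  1.53538909e+02] 1.001062161287544 0.1 0.0187
```

View pics/scene0.png

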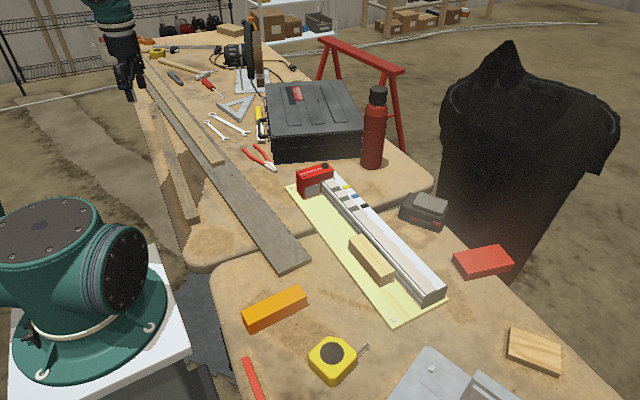

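View pics/top0.png

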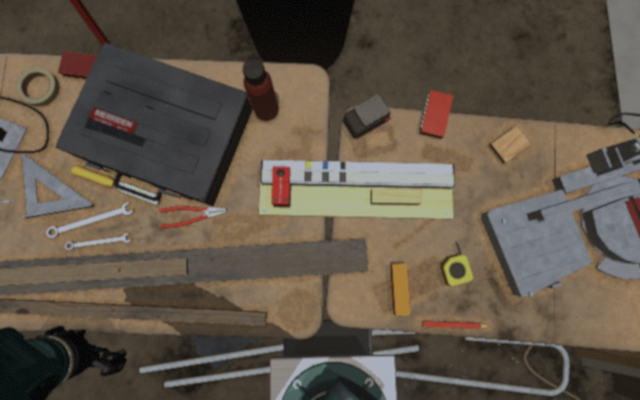

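The top view shows the red stop at (281,186), with the tags to its right: yellow (308,165), blue (325,165) and black (343,165). The batten is at (396,196).

Look-alikes:
- **Stop:** red block (437,113) and another red item at (78,64).
- **Batten:** orange bar (401,289) and wood block (510,143).

I choose the red block on the rail and the wooden batten on the board, and check both in one crop while measuring.

```bash
cat > h.py <<'E'
import cv2,numpy as np
from bench import eyes,manip
def ray(c,uv,z):
    K,E=c["K"],c["extrinsics"]; uv=np.atleast_2d(np.asarray(uv,float))
    p=np.c_[(uv-K[:2,2])/K[0,0],np.ones(len(uv))]*[1,-1,-1]
    d=p@E[:3,:3].T; o=E[:3,3]; return o+d*((z-o[2])/d[:,2])[:,None]
def proj(c,P):
    E=c["extrinsics"]; q=(np.atleast_2d(P)-E[:3,3])@E[:3,:3]; q=q*[1,-1,-1]; return (q@c["K"].T)[:,:2]/q[:,2:]
def mask(c,lo,hi,box):
    h=cv2.cvtColor(c["frame"],cv2.COLOR_BGR2HSV); m=cv2.inRange(h,lo,hi)
    r=np.zeros_like(m);x0,y0,x1,y1=box;r[y0:y1,x0:x1]=m[y0:y1,x0:x1];return r
def cen(m): 
    v,u=np.nonzero(m);return np.array([u.mean(),v.mean()]),len(u)
E
python3 - <<'E'
from h import *
c=eyes.camera("top"); s=eyes.camera("scene")
a=cv2.resize(c["frame"][150:225,250:465],None,fx=3.7,fy=3.7,interpolation=2)[:, :796]
b=cv2.resize(s["frame"][155:320,280:450],None,fx=1.9,fy=1.9,interpolation=2)
b=cv2.copyMakeBorder(b,0,0,0,796-b.shape[1],0)
cv2.imwrite("pics/crop1.png",np.vstack([a,b])[:600])
h=cv2.cvtColor(c["frame"],cv2.COLOR_BGR2HSV)
for n,p in dict(board=(360,205),batten=(396,197),bl=(325,165),ye=(308,165),bk=(343,165),stop=(281,195),rail=(400,170)).items(): print(n,h[p[1],p[0]])
E
```

```text
board [ 36  47 178]
batten [ 28  71 170]
bl [108 143 134]
ye [ 31 158 176]
bk [20 26 58]
stop [  2 157 162]
rail [109  23 190]
```

View pics/crop1.png

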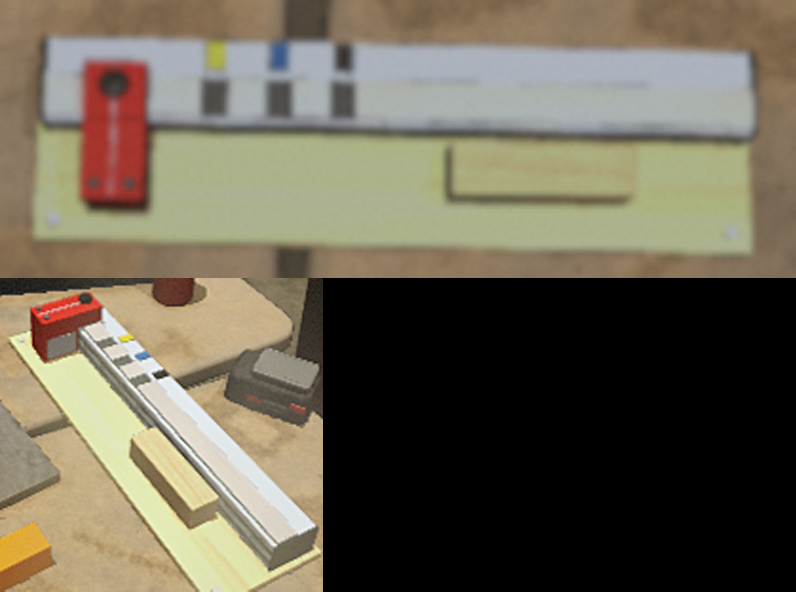

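The crop confirms it: the red stop is on the rail at its left end with a white index line, the yellow mark is at the leftmost notch, and the batten lies on the board. Next, the measurements.

```bash
cat >> h.py <<'E'
def measure(c):
    box=(255,150,460,225)
    o={}
    ms=mask(c,(0,130,100),(8,255,255),box)|mask(c,(172,130,100),(180,255,255),box)
    my=mask(c,(22,110,90),(35,255,255),(295,155,460,175))
    mb=mask(c,(95,100,60),(120,255,255),box)
    o["ytag"]=ray(c,cen(my)[0],.055)[0]; o["btag"]=ray(c,cen(mb)[0],.055)[0]
    ks=cv2.findContours(ms,0,1)[0];k=max(ks,key=cv2.contourArea);r=cv2.boxPoints(cv2.minAreaRect(k))
    o["stop_corners"]=ray(c,r,.086)
    return o
E
python3 - <<'E'
from h import *
np.set_printoptions(precision=4,suppress=True)
c=eyes.camera("top")
for k,v in measure(c).items(): print(k,v)
f=lambda pts:np.array(pts)/3.7+[250,150]
print("board front corners",ray(c,f([(33,240),(752,253)]),.012))
print("rail back top corners",ray(c,f([(44,38),(754,52)]),.052))
print("batten top corners",ray(c,f([(449,147),(634,147),(634,197),(452,199)]),.050))
# scene tags
s=eyes.camera("scene")
g=lambda pts:(np.array(pts)/1.9+[280,155])-[0,278/1.9]
print("scene ytag,btag,ktag",ray(s,g([(126,339),(143,355),(160,374)]),.055))
print("scene batten top",ray(s,g([(131,438),(152,429),(217,499),(194,515)]),.050))
print("scene stop top R corners",ray(s,g([(102,305),(35,316+10)]),.086))
E
```

```text
ytag [0.6437 0.0516 0.055 ]
btag [0.6415 0.0069 0.055 ]
stop_corners [[0.6301 0.142  0.086 ]
 [0.6294 0.099  0.086 ]
 [0.5372 0.0998 0.086 ]
 [0.538  0.1422 0.086 ]]
board front corners [[ 0.5181  0.1846  0.012 ]
 [ 0.4989 -0.3334  0.012 ]]
rail back top corners [[ 0.6567  0.1718  0.052 ]
 [ 0.638  -0.3316  0.052 ]]
batten top corners [[ 0.5737 -0.1123  0.05  ]
 [ 0.5713 -0.2428  0.05  ]
 [ 0.5358 -0.2409  0.05  ]
 [ 0.5367 -0.113   0.05  ]]
scene ytag,btag,ktag [[ 0.6413  0.0486  0.055 ]
 [ 0.6417  0.0065  0.055 ]
 [ 0.6383 -0.0385  0.055 ]]
scene batten top [[ 0.5404 -0.1149  0.05  ]
 [ 0.5718 -0.115   0.05  ]
 [ 0.5708 -0.2429  0.05  ]
 [ 0.5345 -0.2479  0.05  ]]
scene stop top R corners [[0.632  0.1    0.086 ]
 [0.5245 0.103  0.086 ]]
```

play_rows:
  deltas:
    - {"gripper": 1, "slide": [0.03, -0.024, 0.004], "turn": [0, 0, -0.0955]}
    - {"gripper": 1, "slide": [0.03, -0.024, 0.004], "turn": [0, 0, -0.0955]}
    - {"gripper": 1, "slide": [0.03, -0.024, 0.004], "turn": [0, 0, -0.0955]}
    - {"gripper": 1, "slide": [0.03, -0.024, 0.004], "turn": [0, 0, -0.0955]}
    - {"gripper": 1, "slide": [0.03, -0.024, 0.004], "turn": [0, 0, -0.0955]}
    - {"gripper": 1, "slide": [0.03, -0.024, 0.004], "turn": [0, 0, -0.0955]}
    - {"gripper": 1, "slide": [0.03, -0.024, 0], "turn": [0, 0, -0.0955]}
    - {"gripper": 1, "slide": [0.03, -0.024, 0], "turn": [0, 0, -0.0955]}
    - {"gripper": 1, "slide": [0.032, -0.025, 0], "turn": [0, 0, -0.0955]}
    - {"gripper": 1, "slide": [0.032, -0.025, 0], "turn": [0, 0, -0.0955]}
    - {"gripper": 1, "slide": [0.032, -0.025, 0], "turn": [0, 0, -0.0955]}
    - {"gripper": 1, "slide": [0.032, -0.025, 0], "turn": [0, 0, -0.0955]}
    - {"gripper": 1, "slide": [0, 0, 0], "turn": [0, 0, 0]}
    - {"gripper": 1, "slide": [0, 0, 0], "turn": [0, 0, 0]}

```text
t: 2.05
ee_pos: [0.6015, 0.1782, 0.2215]
tcp_rot: [-180.0, -0.0, 87.9]
force: [-0.6, 0.0, -0.8]
gripper_width: -0.0
gripper_force: 0.0
```

play_rows:
  deltas:
    - {"gripper": 1, "slide": [0, 0.002, -0.03], "turn": [0, 0, 0]}
    - {"gripper": 1, "slide": [0, 0, -0.03], "turn": [0, 0, 0]}
    - {"gripper": 1, "slide": [0, 0, -0.03], "turn": [0, 0, 0]}
    - {"gripper": 1, "slide": [0, 0, -0.03], "turn": [0, 0, 0]}
    - {"gripper": 1, "slide": [0, 0, -0.02], "turn": [0, 0, 0]}
    - {"gripper": 1, "slide": [0, 0, -0.015], "turn": [0, 0, 0]}
    - {"gripper": 1, "slide": [0, 0, 0], "turn": [0, 0, 0]}

```text
t: 2.92
ee_pos: [0.6011, 0.1804, 0.0662]
tcp_rot: [-179.9, 0.0, 87.9]
force: [0.6, -0.5, 0.8]
gripper_width: 0.0
gripper_force: 0.0
```

```bash
python3 - <<'E'
from h import *
s=eyes.camera("scene");print(manip.observe()["ee_pos"])
cv2.imwrite("pics/s1.png",cv2.resize(s["frame"][90:250,240:440],None,fx=3,fy=3,interpolation=2))
E
```

```text
[0.60168975 0.18036612 0.06703841]
```

View pics/s1.png

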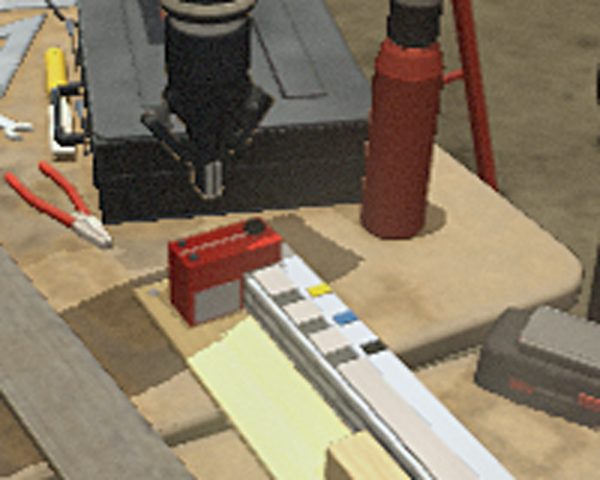

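The picture shows the shut fingers at crop (210,190), left of the stop with no contact. Pushing most of the way now.

play_rows:
  deltas:
    - {"gripper": 1, "slide": [-0.0003, -0.008, 0], "turn": [0, 0, 0]}
    - {"gripper": 1, "slide": [-0.0003, -0.008, 0], "turn": [0, 0, 0]}
    - {"gripper": 1, "slide": [-0.0003, -0.008, 0], "turn": [0, 0, 0]}
    - {"gripper": 1, "slide": [-0.0003, -0.008, 0], "turn": [0, 0, 0]}
    - {"gripper": 1, "slide": [-0.0003, -0.008, 0], "turn": [0, 0, 0]}
    - {"gripper": 1, "slide": [-0.0003, -0.008, 0], "turn": [0, 0, 0]}
    - {"gripper": 1, "slide": [-0.0003, -0.008, 0], "turn": [0, 0, 0]}
    - {"gripper": 1, "slide": [-0.0003, -0.008, 0], "turn": [0, 0, 0]}
    - {"gripper": 1, "slide": [-0.0003, -0.006, 0], "turn": [0, 0, 0]}
    - {"gripper": 1, "slide": [-0.0003, -0.006, 0], "turn": [0, 0, 0]}
    - {"gripper": 1, "slide": [0, 0, 0], "turn": [0, 0, 0]}

```text
t: 4.35
ee_pos: [0.5989, 0.1036, 0.0667]
tcp_rot: [180.0, 0.0, 87.9]
force: [1.1, 0.9, -0.3]
gripper_width: 0.0
gripper_force: 0.0
```

```bash
cat > st.py <<'E'
from h import *
np.set_printoptions(precision=4,suppress=True)
c=eyes.camera("top");s=eyes.camera("scene");o=manip.observe();print(o["t"],o["ee_pos"],o["force"])
f=lambda p:p[1]*.9993+.037*p[0]
yt=np.array([.6437,.0516])
# right face edge near front: lowest-red columns in front part, which the gripper does not hide
ms=mask(c,(0,130,100),(8,255,255),(255,150,460,225))|mask(c,(172,130,100),(180,255,255),(255,150,460,225))
v,u=np.nonzero(ms); rows=range(v.max()-12,v.max()-3)
for nm,fn in(("L",min),("R",max)):
    print(nm,np.mean([f(ray(c,[fn(u[v==r])+(.5 if nm=="R" else -.5),r],.086)[0]) for r in rows])-f(yt))
E
python3 st.py
```

```text
4.45 [0.5989 0.1041 0.0667] [ 0.3954 -0.0122  0.3174]Traceback (most recent call last):
  File "st.py", line 8, in <module>
    v,u=np.nonzero(ms); rows=range(v.max()-12,v.max()-3)
                                   ~~~~~^^
    return umr_maximum(a, axis, None, out, keepdims, initial, where)
ValueError: zero-size array to reduction operation maximum which has no identity
```

```bash
python3 - <<'E'
from h import *
s=eyes.camera("scene");c=eyes.camera("top")
a=cv2.resize(s["frame"][130:240,280:410],None,fx=5,fy=5,interpolation=2)
cv2.imwrite("pics/s2.png",a)
E
```

```text
(no output)
```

View pics/s2.png

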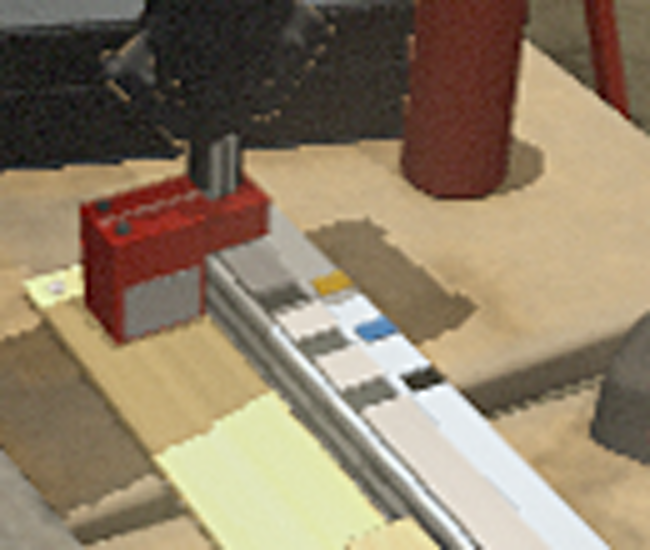

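```bash
python3 - <<'E'
from h import *
s=eyes.camera("scene")
P=lambda p:(proj(s,p)[0],(proj(s,p)[0]-[280,130])*5)
for n,p in dict(tip=(.599,.104,.067),tip2=(.599,.104,.1),start=(.6015,.1804,.067),ytag=(.6415,.05,.055),stopR=(.632,.1,.086)).items(): print(n,*P(p))
print(s["extrinsics"][:3,3])
E
```

```text
tip [322.47288492 177.60379358] [212.36442458 238.01896789]
tip2 [322.64134958 167.68355041] [213.20674789 188.41775204]
start [309.62089817 163.71707522] [148.10449086 168.58537612]
ytag [346.07184736 186.80447446] [330.35923682 284.02237228]
stopR [333.66837755 169.21291626] [268.34188774 196.06458128]
[ 0.15722976 -0.62039349  0.68768017]
```

The fingertips appear above the stop's top (crop (220,195)), about 30 mm higher than the reported TCP projects to, and the stop has hardly moved. I back off and triangulate the fingertip.

play_rows:
  deltas:
    - {"gripper": 1, "slide": [0, 0, 0.02], "turn": [0, 0, 0]}
    - {"gripper": 1, "slide": [0.0008, 0.02, 0.01], "turn": [0, 0, 0]}
    - {"gripper": 1, "slide": [0.0008, 0.02, 0], "turn": [0, 0, 0]}
    - {"gripper": 1, "slide": [0.0008, 0.02, 0], "turn": [0, 0, 0]}
    - {"gripper": 1, "slide": [0.0008, 0.02, 0], "turn": [0, 0, 0]}
    - {"gripper": 1, "slide": [0, 0, -0.03], "turn": [0, 0, 0]}
    - {"gripper": 1, "slide": [0, 0, 0], "turn": [0, 0, 0]}

```text
t: 5.48
ee_pos: [0.6006, 0.1847, 0.0647]
tcp_rot: [-179.8, 0.0, 87.9]
force: [0.4, 0.1, 0.1]
gripper_width: 0.004
gripper_force: 0.0
```

```bash
python3 - <<'E'
from h import *
s=eyes.camera("scene");c=eyes.camera("top");o=manip.observe()
print(o["ee_pos"],o["force"],proj(s,o["ee_pos"]),proj(c,o["ee_pos"]))
a=cv2.resize(s["frame"][110:210,270:370],None,fx=4,fy=4,interpolation=2)
b=cv2.resize(c["frame"][130:230,210:310],None,fx=4,fy=4,interpolation=2)
cv2.imwrite("pics/s3.png",np.hstack([a,b]))
E
```

```text
[0.6020488  0.18436695 0.06702472] [0.35441428 0.15610223 1.11570371] [[309.11336846 162.98421508]] [[256.22017461 179.69435822]]
```

View pics/s3.png

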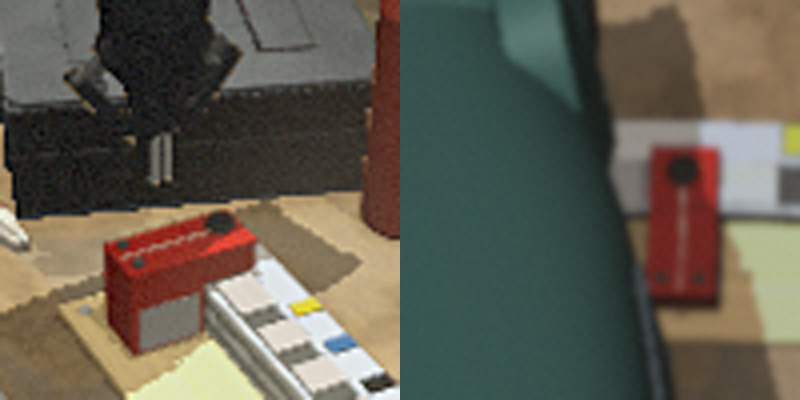

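The fingertip at crop (160,185) sits about 25 mm above the reported TCP, so the fingers passed over the stop, which has not moved. I'll use the part of the stop in front of the rail, where the face runs from z = 17 to 86 mm and height matters little.

play_rows:
  deltas:
    - {"gripper": 1, "slide": [-0.015, 0.005, 0], "turn": [0, 0, 0]}
    - {"gripper": 1, "slide": [-0.014, 0.004, 0], "turn": [0, 0, 0]}
    - {"gripper": 1, "slide": [0, 0, -0.013], "turn": [0, 0, 0]}
    - {"gripper": 1, "slide": [0, 0, -0.013], "turn": [0, 0, 0]}
    - {"gripper": 1, "slide": [0, 0, 0], "turn": [0, 0, 0]}
    - {"gripper": 1, "slide": [-0.0003, -0.008, 0], "turn": [0, 0, 0]}
    - {"gripper": 1, "slide": [-0.0003, -0.008, 0], "turn": [0, 0, 0]}
    - {"gripper": 1, "slide": [-0.0003, -0.008, 0], "turn": [0, 0, 0]}
    - {"gripper": 1, "slide": [-0.0003, -0.008, 0], "turn": [0, 0, 0]}
    - {"gripper": 1, "slide": [-0.0003, -0.008, 0], "turn": [0, 0, 0]}
    - {"gripper": 1, "slide": [-0.0003, -0.008, 0], "turn": [0, 0, 0]}
    - {"gripper": 1, "slide": [0, 0, 0], "turn": [0, 0, 0]}

```text
t: 7.08
ee_pos: [0.5714, 0.1445, 0.0408]
tcp_rot: [180.0, -0.0, 87.9]
force: [0.1, 0.1, 0.9]
gripper_width: 0.001
gripper_force: 0.0
```

```bash
cat > st2.py <<'E'
# stop position from its steel face in the scene view: red blob's lower-right outline compared with the start
from h import *
import sys
np.set_printoptions(precision=4,suppress=True)
s=eyes.camera("scene");o=manip.observe();print(o["t"],o["ee_pos"],o["force"],proj(s,o["ee_pos"]))
def blob(f):
    c={"frame":f};b=(285,150,360,225)
    m=mask(c,(0,130,60),(8,255,255),b)|mask(c,(172,130,60),(180,255,255),b)
    k=max(cv2.findContours(m,0,1)[0],key=cv2.contourArea).reshape(-1,2)
    return k[np.argmax(k[:,1])],k[:,0].min(),k[:,0].max()
print("start",blob(cv2.imread("pics/scene0.png")),"now",blob(s["frame"]))
cv2.imwrite(f"pics/{sys.argv[1]}.png",cv2.resize(s["frame"][110:230,270:400],None,fx=4.5,fy=4.5,interpolation=2))
E
python3 st2.py s4
```

```text
7.125 [0.5713 0.1446 0.0407] [ 0.5341  0.5097 -0.0676] [[306.5747 180.616 ]]
start (array([303, 198], dtype=int32), np.int32(296), np.int32(333)) now (array([305, 200], dtype=int32), np.int32(298), np.int32(336))
```

The stop moved about 10 mm, as computed from the contact. Continuing to about 12 mm short of the notch.

play_rows:
  deltas:
    - {"gripper": 1, "slide": [-0.0003, -0.008, 0], "turn": [0, 0, 0]}
    - {"gripper": 1, "slide": [-0.0003, -0.008, 0], "turn": [0, 0, 0]}
    - {"gripper": 1, "slide": [-0.0003, -0.008, 0], "turn": [0, 0, 0]}
    - {"gripper": 1, "slide": [-0.0003, -0.008, 0], "turn": [0, 0, 0]}
    - {"gripper": 1, "slide": [-0.0003, -0.008, 0], "turn": [0, 0, 0]}
    - {"gripper": 1, "slide": [-0.0002, -0.004, 0], "turn": [0, 0, 0]}
    - {"gripper": 1, "slide": [0, 0, 0], "turn": [0, 0, 0]}

```text
t: 8.0
ee_pos: [0.5696, 0.1006, 0.0407]
tcp_rot: [-180.0, 0.0, 87.9]
force: [-0.5, -0.8, 0.7]
gripper_width: 0.001
gripper_force: 0.0
```

```bash
python3 st2.py s5
```

```text
8.05 [0.5696 0.1007 0.0407] [-0.2273  0.138  -0.2414] [[313.7676 189.1002]]
start (array([303, 198], dtype=int32), np.int32(296), np.int32(333)) now (array([313, 210], dtype=int32), np.int32(306), np.int32(344))
```

View pics/s5.png

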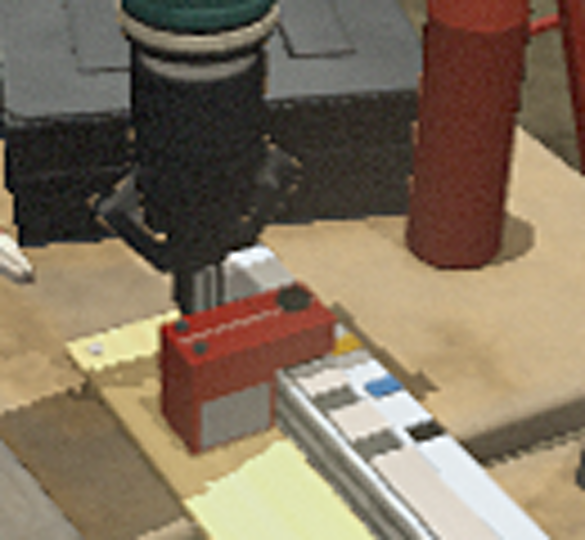

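The picture shows the stop (face at crop (235,415)) with its right face about level with the yellow mark and about 13 mm left to go. Closing in with small steps.

play_rows:
  deltas:
    - {"gripper": 1, "slide": [-0.0001, -0.003, 0], "turn": [0, 0, 0]}
    - {"gripper": 1, "slide": [-0.0001, -0.003, 0], "turn": [0, 0, 0]}
    - {"gripper": 1, "slide": [0, -0.001, 0], "turn": [0, 0, 0]}
    - {"gripper": 1, "slide": [0, -0.001, 0], "turn": [0, 0, 0]}
    - {"gripper": 1, "slide": [0, 0, 0], "turn": [0, 0, 0]}

```text
t: 8.68
ee_pos: [0.5695, 0.0929, 0.0407]
tcp_rot: [180.0, 0.0, 87.9]
force: [-0.2, 1.4, 0.1]
gripper_width: -0.003
gripper_force: 0.0
```

```bash
cat > st3.py <<'E'
from h import *
import sys
np.set_printoptions(precision=4,suppress=True)
s=eyes.camera("scene");o=manip.observe();print(o["t"],o["ee_pos"],o["force"])
f=lambda p:p[1]*.9993+.037*p[0]
def face(f_):  # steel face: grey patch centroid inside/under the red block, on the plane of z=.031
    c={"frame":f_};b=(285,150,380,240)
    m=mask(c,(0,130,60),(8,255,255),b)|mask(c,(172,130,60),(180,255,255),b)
    k=max(cv2.findContours(m,0,1)[0],key=cv2.contourArea);h=np.zeros_like(m);cv2.drawContours(h,[k],-1,255,-1)
    v,u=np.nonzero(h); e=[]
    for r in range(5): e.append(u[v>v.max()-25].min())
    return cen(h)[0],u.max(),v.max(),u.min()
# track by template: the front-right part of the block, sub-pixel by phase of parabola
def track(f0,f1):
    t=f0[176:200,296:314]; t=cv2.resize(t,None,fx=4,fy=4,interpolation=2);i=cv2.resize(f1[165:235,285:350],None,fx=4,fy=4,interpolation=2)
    r=cv2.matchTemplate(i,t,cv2.TM_CCOEFF_NORMED);_,mx,_,p=cv2.minMaxLoc(r);return np.array(p)/4+[285,165],mx
p,mx=track(cv2.imread("pics/scene0.png"),s["frame"])
d=p-[296,176]; a=f(ray(s,[303.5,198],.017)[0]); b=f(ray(s,np.array([303.5,198])+d,.017)[0])
print("shift px",d,mx,"travel mm",(a-b)*1e3,"of ~67")
cv2.imwrite(f"pics/{sys.argv[1]}.png",cv2.resize(s["frame"][110:230,270:400],None,fx=4.5,fy=4.5,interpolation=2))
E
python3 st3.py s6
```

```text
8.725 [0.5694 0.093  0.0407] [0.0724 0.6473 0.9946]
shift px [10.75 14.  ] 0.9053009748458862 travel mm 65.67449927975285 of ~67
```

The finger accounts for 61 mm of travel but the picture shows about 66, so the stop has probably clicked in. I back off to the left and check from above.

play_rows:
  deltas:
    - {"gripper": 1, "slide": [0.0005, 0.015, 0], "turn": [0, 0, 0]}
    - {"gripper": 1, "slide": [0.001, 0.03, 0.01], "turn": [0, 0, 0]}
    - {"gripper": 1, "slide": [0, 0.03, 0.05], "turn": [0, 0, 0]}
    - {"gripper": 1, "slide": [-0.05, 0, 0.05], "turn": [0, 0, 0]}
    - {"gripper": 1, "slide": [-0.05, 0, 0.02], "turn": [0, 0, 0]}
    - {"gripper": 1, "slide": [-0.03, 0, 0], "turn": [0, 0, 0]}
    - {"gripper": 1, "slide": [0, 0, 0], "turn": [0, 0, 0]}

```text
t: 9.6
ee_pos: [0.4451, 0.1689, 0.1656]
tcp_rot: [180.0, -0.0, 88.0]
force: [0.1, 0.4, -0.3]
gripper_width: 0.0
gripper_force: 0.0
```

```bash
python3 st3.py s7; python3 - <<'E'
from h import *
np.set_printoptions(precision=4,suppress=True)
c=eyes.camera("top");m=measure(c);f=lambda p:p[1]*.9993+.037*p[0]
for k,v in m.items(): print(k,v)
print("stop-tag mm",1e3*(f(m["stop_corners"].mean(0))-f(np.array([.6437,.0516]))))
a=cv2.resize(c["frame"][150:220,255:355],None,fx=5,fy=5,interpolation=2)
cv2.imwrite("pics/t7.png",a)
E
```

```text
9.65 [0.4464 0.1687 0.1653] [ 0.4448  0.4391 -0.2088]
shift px [11.   14.25] 0.9616572260856628 travel mm 66.86797505980823 of ~67
ytag [0.6453 0.0514 0.055 ]
btag [0.6415 0.0069 0.055 ]
stop_corners [[0.5343 0.0749 0.086 ]
 [0.629  0.0737 0.086 ]
 [0.6283 0.0332 0.086 ]
 [0.5335 0.0349 0.086 ]]
stop-tag mm 0.2729260476385664
```

View pics/t7.png

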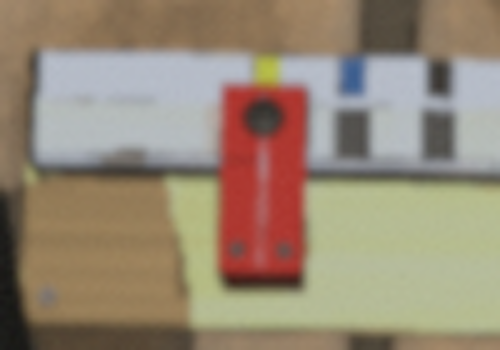

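The stop sits centred on the yellow mark (0.3 mm off, crop (263,120)), so it is in the notch. Now the right-hand end of the batten.

play_rows:
  deltas:
    - {"gripper": 1, "slide": [0.005, -0.045, 0], "turn": [0, 0, 0]}
    - {"gripper": 1, "slide": [0.005, -0.045, 0], "turn": [0, 0, 0]}
    - {"gripper": 1, "slide": [0.01, -0.045, 0], "turn": [0, 0, 0]}
    - {"gripper": 1, "slide": [0.01, -0.045, 0], "turn": [0, 0, 0]}
    - {"gripper": 1, "slide": [0.01, -0.045, 0], "turn": [0, 0, 0]}
    - {"gripper": 1, "slide": [0.01, -0.045, 0], "turn": [0, 0, 0]}
    - {"gripper": 1, "slide": [0.01, -0.045, 0], "turn": [0, 0, 0]}
    - {"gripper": 1, "slide": [0.015, -0.045, 0], "turn": [0, 0, 0]}
    - {"gripper": 1, "slide": [0.015, -0.045, 0], "turn": [0, 0, 0]}
    - {"gripper": 1, "slide": [0.016, -0.047, 0], "turn": [0, 0, 0]}
    - {"gripper": 1, "slide": [0, 0, -0.05], "turn": [0, 0, 0]}
    - {"gripper": 1, "slide": [0, 0, -0.05], "turn": [0, 0, 0]}
    - {"gripper": 1, "slide": [0, 0, -0.02], "turn": [0, 0, 0]}
    - {"gripper": 1, "slide": [0, 0, 0], "turn": [0, 0, 0]}

```text
t: 11.45
ee_pos: [0.5524, -0.2838, 0.0429]
tcp_rot: [-179.8, -0.1, 87.9]
force: [0.3, -0.2, 1.3]
gripper_width: 0.002
gripper_force: 0.0
```

```bash
python3 - <<'E'
from h import *
s=eyes.camera("scene");o=manip.observe()
print(o["t"],o["ee_pos"],o["force"],proj(s,o["ee_pos"]))
a=cv2.resize(s["frame"][180:330,330:460],None,fx=4,fy=4,interpolation=2)
cv2.imwrite("pics/b1.png",a)
E
```

```text
11.5 [ 0.55311425 -0.28422084  0.04438567] [-0.17840098  0.27264665  0.69208272] [[399.92747484 290.08696832]]
```

View pics/b1.png

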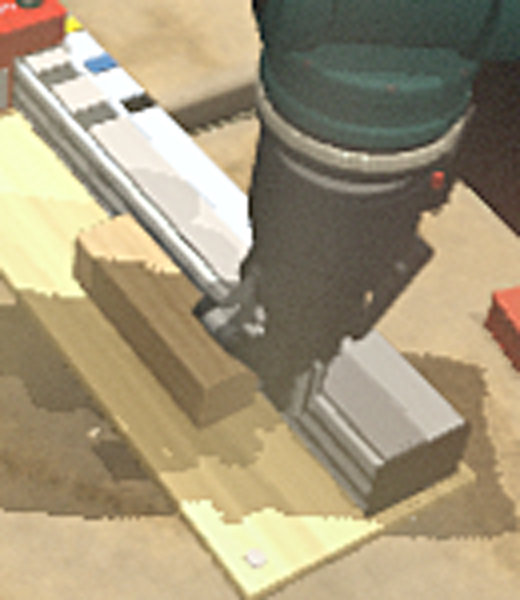

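The picture shows the shut fingers at about (297,410), right of the batten's end at crop (230,400), in line and clear. The tip height is uncertain, so I lower gently and watch the force.

play_rows:
  deltas:
    - {"gripper": 1, "slide": [0, 0, -0.01], "turn": [0, 0, 0]}
    - {"gripper": 1, "slide": [0, 0, -0.01], "turn": [0, 0, 0]}
    - {"gripper": 1, "slide": [0, 0, -0.003], "turn": [0, 0, 0]}
    - {"gripper": 1, "slide": [0, 0, 0], "turn": [0, 0, 0]}

```text
t: 12.0
ee_pos: [0.5527, -0.2839, 0.0218]
tcp_rot: [-180.0, -0.0, 87.9]
force: [0.5, -1.1, -0.2]
gripper_width: 0.002
gripper_force: 0.0
```

```bash
python3 - <<'E'
from h import *
s=eyes.camera("scene");o=manip.observe()
print(o["t"],o["ee_pos"],o["force"],o["wrist_torque"],proj(s,o["ee_pos"]))
a=s["frame"][250:310,380:430];b=cv2.imread("pics/scene0.png")[250:310,380:430]
a=np.clip(a.astype(float)*1.6,0,255).astype(np.uint8)
cv2.imwrite("pics/b2.png",cv2.resize(np.hstack([a,b]),None,fx=7,fy=7,interpolation=2))
E
```

```text
12.05 [ 0.5527951  -0.28400306  0.02202007] [-0.31906234  0.46414936 -0.15223442] [0.05768103 0.01472281 0.05446464] [[398.24076442 296.75357136]]
```

View pics/b2.png

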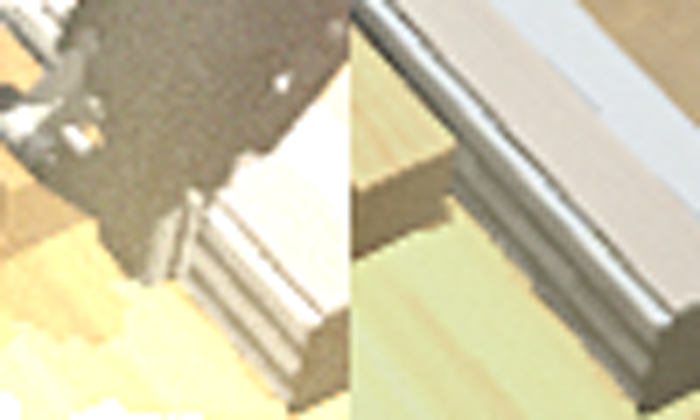

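The tip is visible at crop (160,280), again about 20 mm above the reported TCP and clear of board and rail. Lowering further with the force watched.

play_rows:
  deltas:
    - {"gripper": 1, "slide": [-0.003, 0, -0.002], "turn": [0, 0, 0]}
    - {"gripper": 1, "slide": [0, 0, -0.002], "turn": [0, 0, 0]}
    - {"gripper": 1, "slide": [0, 0, -0.002], "turn": [0, 0, 0]}
    - {"gripper": 1, "slide": [0, 0, -0.002], "turn": [0, 0, 0]}
    - {"gripper": 1, "slide": [0, 0, 0], "turn": [0, 0, 0]}

```text
t: 12.68
ee_pos: [0.5497, -0.2839, 0.0137]
tcp_rot: [-180.0, -0.0, 87.9]
force: [-0.5, -0.4, 0.4]
gripper_width: 0.002
gripper_force: 0.0
```

play_rows:
  deltas:
    - {"gripper": 1, "slide": [0, 0, -0.0015], "turn": [0, 0, 0]}
    - {"gripper": 1, "slide": [0, 0, -0.0015], "turn": [0, 0, 0]}
    - {"gripper": 1, "slide": [0, 0, 0], "turn": [0, 0, 0]}

```text
t: 13.05
ee_pos: [0.5497, -0.284, 0.0107]
tcp_rot: [-180.0, -0.0, 87.9]
force: [-0.3, -0.4, 0.5]
gripper_width: 0.001
gripper_force: 0.0
```

No force below board level, which confirms the offset. Lowering 5 mm more and starting the push.

play_rows:
  deltas:
    - {"gripper": 1, "slide": [0, 0, -0.0025], "turn": [0, 0, 0]}
    - {"gripper": 1, "slide": [0, 0, -0.0025], "turn": [0, 0, 0]}
    - {"gripper": 1, "slide": [0, 0, 0], "turn": [0, 0, 0]}
    - {"gripper": 1, "slide": [0.0003, 0.008, 0], "turn": [0, 0, 0]}
    - {"gripper": 1, "slide": [0.0003, 0.008, 0], "turn": [0, 0, 0]}
    - {"gripper": 1, "slide": [0.0003, 0.008, 0], "turn": [0, 0, 0]}
    - {"gripper": 1, "slide": [0.0003, 0.006, 0], "turn": [0, 0, 0]}
    - {"gripper": 1, "slide": [0.0003, 0.006, 0], "turn": [0, 0, 0]}
    - {"gripper": 1, "slide": [0.0003, 0.006, 0], "turn": [0, 0, 0]}
    - {"gripper": 1, "slide": [0.0003, 0.006, 0], "turn": [0, 0, 0]}
    - {"gripper": 1, "slide": [0, 0, 0], "turn": [0, 0, 0]}

```text
t: 14.42
ee_pos: [0.5518, -0.2355, 0.0059]
tcp_rot: [-180.0, -0.0, 87.9]
force: [-0.4, 0.5, 0.1]
gripper_width: -0.0
gripper_force: 0.0
```

```bash
cat > bt.py <<'E'
# batten's top in the scene view: tracks its left-end corners (template from the first picture)
from h import *
np.set_printoptions(precision=4,suppress=True)
s=eyes.camera("scene");o=manip.observe();print(o["t"],o["ee_pos"],o["force"])
f0=cv2.imread("pics/scene0.png");t=f0[228:256,344:366]
up=lambda a:cv2.resize(a,None,fx=4,fy=4,interpolation=2)
r=cv2.matchTemplate(up(s["frame"][180:270,295:385]),up(t),cv2.TM_CCOEFF_NORMED);_,mx,_,p=cv2.minMaxLoc(r)
d=np.array(p)/4+[295,180]-[344,228]
q=np.array([[348.9,239.2],[360,234.5]])
A,B=ray(s,q,.05),ray(s,q+d,.05);print("shift",d,mx,"moved mm",1e3*(B-A).mean(0)[:2])
E
python3 bt.py
```

```text
14.475 [ 0.5518 -0.2358  0.0058] [ 0.3377  0.5521 -0.6483]
shift [-3.  -4.5] 0.7093985676765442 moved mm [ 2.3576 15.9598]
```

The batten moved 16 mm (about 18 expected). Pushing on to about 25 mm short of the stop.

play_rows:
  deltas:
    - {"gripper": 1, "slide": [0.0003, 0.008, 0], "turn": [0, 0, 0]}
    - {"gripper": 1, "slide": [0.0003, 0.008, 0], "turn": [0, 0, 0]}
    - {"gripper": 1, "slide": [0.0003, 0.008, 0], "turn": [0, 0, 0]}
    - {"gripper": 1, "slide": [0.0003, 0.008, 0], "turn": [0, 0, 0]}
    - {"gripper": 1, "slide": [0.0003, 0.008, 0], "turn": [0, 0, 0]}
    - {"gripper": 1, "slide": [0.0003, 0.008, 0], "turn": [0, 0, 0]}
    - {"gripper": 1, "slide": [0.0003, 0.008, 0], "turn": [0, 0, 0]}
    - {"gripper": 1, "slide": [0.0003, 0.008, 0], "turn": [0, 0, 0]}
    - {"gripper": 1, "slide": [0.0003, 0.008, 0], "turn": [0, 0, 0]}
    - {"gripper": 1, "slide": [0.0003, 0.008, 0], "turn": [0, 0, 0]}
    - {"gripper": 1, "slide": [0.0003, 0.008, 0], "turn": [0, 0, 0]}
    - {"gripper": 1, "slide": [0.0003, 0.008, 0], "turn": [0, 0, 0]}
    - {"gripper": 1, "slide": [0.0002, 0.005, 0], "turn": [0, 0, 0]}
    - {"gripper": 1, "slide": [0, 0, 0], "turn": [0, 0, 0]}

```text
t: 16.23
ee_pos: [0.5557, -0.1346, 0.0059]
tcp_rot: [180.0, -0.0, 87.9]
force: [0.5, 0.5, -0.2]
gripper_width: -0.001
gripper_force: 0.0
```

```bash
python3 bt.py; python3 - <<'E'
from h import *
s=eyes.camera("scene")
# grey-level classes along the board line at jx=-24, z=.012 / .05 between the stop and batten
h=cv2.cvtColor(s["frame"],cv2.COLOR_BGR2HSV)
o=np.array([.583,-.077])
for jy in np.arange(.112,.05,-.004):
    p=[o[0]-.027+.037*jy,o[1]+jy+.0009]
    for z in(.012,.05):
        u=proj(s,[p+[z]])[0].round().astype(int);print(round(jy,3),z,u,h[u[1],u[0]],end="  ")
    print()
E
```

```text
16.275 [ 0.5557 -0.1349  0.0059] [0.1301 0.3262 0.3048]
shift [-43.75 -23.25] 0.5589607357978821 moved mm [-48.5135 122.4554]
0.112 0.012 [323 212] [ 26  74 246]  0.112 0.05 [323 201] [ 18  35 131]  
0.108 0.012 [323 212] [ 26  74 246]  0.108 0.05 [324 201] [ 21  41 130]  
0.104 0.012 [324 213] [ 26  74 245]  0.104 0.05 [324 202] [ 19  42 133]  
0.1 0.012 [325 214] [ 25  88 196]  0.1 0.05 [325 203] [ 18  51 135]  
0.096 0.012 [326 215] [ 18 109 131]  0.096 0.05 [326 204] [ 18  44 134]  
0.092 0.012 [326 216] [ 18 106 130]  0.092 0.05 [327 205] [ 16  41 131]  
0.088 0.012 [327 217] [ 19 100 143]  0.088 0.05 [327 206] [ 18  44 133]  
0.084 0.012 [328 218] [ 19  98 145]  0.084 0.05 [328 207] [ 18  77 146]  
0.08 0.012 [329 219] [ 19 102 147]  0.08 0.05 [329 208] [ 20  85 239]  
0.076 0.012 [329 220] [ 19 104 142]  0.076 0.05 [330 209] [ 19  90 238]  
0.072 0.012 [330 221] [ 20 100 146]  0.072 0.05 [331 210] [ 20  89 237]  
0.068 0.012 [331 222] [ 20 101 142]  0.068 0.05 [331 210] [ 20  89 237]  
0.064 0.012 [332 222] [ 21 104 127]  0.064 0.05 [332 211] [ 20  90 236]  
0.06 0.012 [332 223] [ 19 100 130]  0.06 0.05 [333 212] [ 20  86 237]  
0.056 0.012 [333 224] [ 20 102 133]  0.056 0.05 [334 213] [ 19  86 241]  
0.052 0.012 [334 225] [ 20 107 131]  0.052 0.05 [334 214] [ 19  87 237]
```

play_rows:
  deltas:
    - {"gripper": 1, "slide": [0.0003, 0.007, 0], "turn": [0, 0, 0]}
    - {"gripper": 1, "slide": [0.0003, 0.006, 0], "turn": [0, 0, 0]}
    - {"gripper": 1, "slide": [0.0002, 0.005, 0], "turn": [0, 0, 0]}
    - {"gripper": 1, "slide": [0, 0, 0], "turn": [0, 0, 0]}

```text
t: 16.82
ee_pos: [0.5564, -0.1165, 0.0059]
tcp_rot: [-180.0, -0.0, 87.9]
force: [0.2, -0.0, 0.2]
gripper_width: 0.0
gripper_force: 0.0
```

```bash
cat > edge.py <<'E'
# batten's left top edge (bright top against the darker steel face) along three lines on z=.05, as jig y; stop's travel as well
from h import *
s=eyes.camera("scene");m=manip.observe();print(m["t"],m["ee_pos"],m["force"])
V=cv2.GaussianBlur(cv2.cvtColor(s["frame"],cv2.COLOR_BGR2HSV)[...,2],(3,3),0).astype(np.float32);o=np.array([.583,-.077])
for jx in(-.036,-.027,-.018):
    j=np.arange(.125,.06,-.0005);P=np.c_[o[0]+jx+.037*j,o[1]+j-.037*jx,0*j+.05]
    u=proj(s,P).astype(np.float32);v=cv2.remap(V,u[:,:1].copy(),u[:,1:].copy(),1).ravel()
    g=np.gradient(v);i=np.argmax(g);print(jx,"edge jy",j[i].round(4),v[i-8].round(),v[i+8].round() if i+8<len(v) else "")
E
python3 edge.py; python3 st3.py x1
```

```text
16.875 [ 0.55643839 -0.11672987  0.00586761] [ 0.49859878 -0.85587779  0.06351262]
-0.036 edge jy 0.098 147.0 207.0
-0.027 edge jy 0.1015 130.0 223.0
-0.018 edge jy 0.1005 136.0 234.0
16.925 [ 0.5565 -0.1169  0.0059] [ 0.6275 -0.4526  0.6986]
shift px [11. 14.] 0.8971139788627625 travel mm 65.982840149652 of ~67
```

About 7 mm left, and the stop is unmoved. Small steps now.

play_rows:
  deltas:
    - {"gripper": 1, "slide": [0, 0.0015, 0], "turn": [0, 0, 0]}
    - {"gripper": 1, "slide": [0, 0.0015, 0], "turn": [0, 0, 0]}
    - {"gripper": 1, "slide": [0, 0.0015, 0], "turn": [0, 0, 0]}
    - {"gripper": 1, "slide": [0, 0, 0], "turn": [0, 0, 0]}

```text
t: 17.42
ee_pos: [0.5564, -0.1124, 0.0059]
tcp_rot: [180.0, -0.0, 87.9]
force: [-0.0, 0.3, -0.2]
gripper_width: -0.0
gripper_force: 0.0
```

play_rows:
  deltas:
    - {"gripper": 1, "slide": [0, 0.001, 0], "turn": [0, 0, 0]}
    - {"gripper": 1, "slide": [0, 0, 0], "turn": [0, 0, 0]}

```text
t: 17.68
ee_pos: [0.5564, -0.1114, 0.0059]
tcp_rot: [-180.0, -0.0, 87.9]
force: [-0.2, -0.1, -0.5]
gripper_width: -0.002
gripper_force: 0.1
```

```bash
python3 edge.py; python3 st3.py x2
```

```text
17.725 [ 0.55644857 -0.11143844  0.00588918] [-0.19600319 -0.84462156 -0.374856  ]
-0.036 edge jy 0.102 144.0 203.0
-0.027 edge jy 0.1055 136.0 228.0
-0.018 edge jy 0.105 138.0 232.0
17.775 [ 0.5564 -0.1115  0.0059] [ 0.0221 -0.2916  0.8014]
shift px [11. 14.] 0.8793436884880066 travel mm 65.982840149652 of ~67
```

Still no contact force; continuing 1 mm at a time.

play_rows:
  deltas:
    - {"gripper": 1, "slide": [0, 0.001, 0], "turn": [0, 0, 0]}
    - {"gripper": 1, "slide": [0, 0, 0], "turn": [0, 0, 0]}

```text
t: 18.02
ee_pos: [0.5564, -0.1104, 0.0059]
tcp_rot: [-180.0, -0.0, 87.9]
force: [0.1, 0.2, -0.1]
gripper_width: -0.002
gripper_force: 0.1
```

play_rows:
  deltas:
    - {"gripper": 1, "slide": [0, 0.001, 0], "turn": [0, 0, 0]}
    - {"gripper": 1, "slide": [0, 0, 0], "turn": [0, 0, 0]}

```text
t: 18.27
ee_pos: [0.5564, -0.1094, 0.0059]
tcp_rot: [-180.0, -0.0, 87.9]
force: [0.2, 0.6, 0.0]
gripper_width: -0.0
gripper_force: 0.1
```

```bash
python3 edge.py; python3 st3.py x3
```

```text
18.325 [ 0.55639892 -0.1093916   0.00584771] [0.52870654 0.94438667 0.08488292]
-0.036 edge jy 0.1065 133.0 192.0
-0.027 edge jy 0.1065 139.0 230.0
-0.018 edge jy 0.1065 140.0 233.0
18.375 [ 0.5564 -0.1094  0.0059] [0.0431 0.2995 0.5915]
shift px [11. 14.] 0.8709785342216492 travel mm 65.982840149652 of ~67
```

play_rows:
  deltas:
    - {"gripper": 1, "slide": [0, 0.001, 0], "turn": [0, 0, 0]}
    - {"gripper": 1, "slide": [0, 0, 0], "turn": [0, 0, 0]}

```text
t: 18.62
ee_pos: [0.5564, -0.1084, 0.0059]
tcp_rot: [180.0, -0.0, 87.9]
force: [-0.4, -0.7, -0.6]
gripper_width: 0.001
gripper_force: 0.1
```

play_rows:
  deltas:
    - {"gripper": 1, "slide": [0, 0.001, 0], "turn": [0, 0, 0]}
    - {"gripper": 1, "slide": [0, 0, 0], "turn": [0, 0, 0]}

```text
t: 18.88
ee_pos: [0.5565, -0.1074, 0.0059]
tcp_rot: [180.0, -0.0, 87.9]
force: [0.5, 0.0, 0.1]
gripper_width: 0.0
gripper_force: 0.1
```

```bash
python3 edge.py; python3 st3.py x4
```

```text
18.925 [ 0.55643822 -0.1074092   0.00586862] [-0.71902305 -0.08283712  0.26016196]
-0.036 edge jy 0.1065 152.0 199.0
-0.027 edge jy 0.1095 138.0 229.0
-0.018 edge jy 0.1095 137.0 229.0
18.975 [ 0.5564 -0.1074  0.0059] [ 0.1029  1.0247 -0.1231]
shift px [11. 14.] 0.8613350987434387 travel mm 65.982840149652 of ~67
```

play_rows:
  deltas:
    - {"gripper": 1, "slide": [0, 0.001, 0], "turn": [0, 0, 0]}
    - {"gripper": 1, "slide": [0, 0, 0], "turn": [0, 0, 0]}

```text
t: 19.23
ee_pos: [0.5565, -0.1066, 0.0059]
tcp_rot: [180.0, 0.0, 87.9]
force: [0.2, -2.8, 0.1]
gripper_width: -0.002
gripper_force: 0.8
```

play_rows:
  deltas:
    - {"gripper": 1, "slide": [0, 0.0005, 0], "turn": [0, 0, 0]}
    - {"gripper": 1, "slide": [0, 0, 0], "turn": [0, 0, 0]}

```text
t: 19.48
ee_pos: [0.5566, -0.1064, 0.006]
tcp_rot: [180.0, 0.0, 87.9]
force: [0.9, -5.2, 0.5]
gripper_width: -0.003
gripper_force: 2.6
```

```bash
python3 edge.py; python3 st3.py x5
```

```text
19.525 [ 0.55663929 -0.10645708  0.00596831] [ 0.09079932 -5.41676404  0.19872122]
-0.036 edge jy 0.1065 153.0 199.0
-0.027 edge jy 0.11 139.0 229.0
-0.018 edge jy 0.1095 142.0 233.0
19.575 [ 0.5566 -0.1064  0.006 ] [ 0.5633 -4.2155 -1.5505]
shift px [11. 14.] 0.861774206161499 travel mm 65.982840149652 of ~67
```

Contact at 5 N, with the stop unmoved. Backing straight away, then up and clear.

play_rows:
  deltas:
    - {"gripper": 1, "slide": [0, -0.001, 0], "turn": [0, 0, 0]}
    - {"gripper": 1, "slide": [0, -0.005, 0], "turn": [0, 0, 0]}
    - {"gripper": 1, "slide": [-0.0003, -0.015, 0], "turn": [0, 0, 0]}
    - {"gripper": 1, "slide": [-0.0005, -0.03, 0.005], "turn": [0, 0, 0]}
    - {"gripper": 1, "slide": [0, -0.03, 0.04], "turn": [0, 0, 0]}
    - {"gripper": 1, "slide": [0, -0.03, 0.05], "turn": [0, 0, 0]}
    - {"gripper": 1, "slide": [-0.04, -0.02, 0.04], "turn": [0, 0, 0]}
    - {"gripper": 1, "slide": [-0.04, 0, 0.03], "turn": [0, 0, 0]}
    - {"gripper": 1, "slide": [-0.04, 0, 0], "turn": [0, 0, 0]}
    - {"gripper": 1, "slide": [-0.03, 0, 0], "turn": [0, 0, 0]}
    - {"gripper": 1, "slide": [0, 0, 0], "turn": [0, 0, 0]}

```text
t: 20.95
ee_pos: [0.404, -0.2375, 0.1713]
tcp_rot: [180.0, 0.0, 87.8]
force: [0.8, 0.6, 0.5]
gripper_width: -0.001
gripper_force: 0.0
```

```bash
python3 edge.py; python3 st3.py x6; python3 - <<'E'
from h import *
np.set_printoptions(precision=4,suppress=True)
c=eyes.camera("top");m=measure(c);f=lambda p:p[1]*.9993+.037*p[0]
print("stop-tag mm",1e3*(f(m["stop_corners"].mean(0))-f(np.array([.6437,.0516]))))
E
```

```text
21.0 [ 0.40510592 -0.23768098  0.17124368] [0.679916   0.31321276 0.30348354]
-0.036 edge jy 0.0885 83.0 89.0
-0.027 edge jy 0.0885 86.0 90.0
-0.018 edge jy 0.111 81.0 86.0
21.05 [ 0.4057 -0.2377  0.1711] [ 0.251  -0.0989 -0.106 ]
shift px [16.75 25.5 ] 0.655003011226654 travel mm 112.19859703942939 of ~67
stop-tag mm 0.24485121426909284
```

The stop is still in the notch (0.2 mm off). The arm hides the scene view, so I move aside for one last check of the contact.

play_rows:
  deltas:
    - {"gripper": 1, "slide": [0, 0.04, 0.01], "turn": [0, 0, 0]}
    - {"gripper": 1, "slide": [0, 0.04, 0.01], "turn": [0, 0, 0]}
    - {"gripper": 1, "slide": [0, 0.04, 0.01], "turn": [0, 0, 0]}
    - {"gripper": 1, "slide": [0, 0.04, 0], "turn": [0, 0, 0]}
    - {"gripper": 1, "slide": [0, 0.04, 0], "turn": [0, 0, 0]}
    - {"gripper": 1, "slide": [0, 0.04, 0], "turn": [0, 0, 0]}
    - {"gripper": 1, "slide": [0, 0.04, 0], "turn": [0, 0, 0]}
    - {"gripper": 1, "slide": [0, 0.04, 0], "turn": [0, 0, 0]}
    - {"gripper": 1, "slide": [0, 0.04, 0], "turn": [0, 0, 0]}
    - {"gripper": 1, "slide": [0, 0.04, 0], "turn": [0, 0, 0]}
    - {"gripper": 1, "slide": [0, 0.04, 0], "turn": [0, 0, 0]}
    - {"gripper": 1, "slide": [0, 0.04, 0], "turn": [0, 0, 0]}
    - {"gripper": 1, "slide": [0, 0, 0], "turn": [0, 0, 0]}

```text
t: 22.72
ee_pos: [0.4059, 0.2455, 0.2004]
tcp_rot: [-180.0, -0.0, 88.1]
force: [-1.1, 0.0, -0.1]
gripper_width: -0.001
gripper_force: 0.0
```

```bash
python3 edge.py; python3 st3.py x7
```

```text
22.775 [0.40582084 0.24423988 0.20042606] [-0.49352186 -0.04296429 -0.52604114]
-0.036 edge jy 0.1065 150.0 191.0
-0.027 edge jy 0.11 142.0 219.0
-0.018 edge jy 0.1095 142.0 219.0
22.825 [0.4058 0.2434 0.2005] [-0.2465 -0.4606  0.0157]
shift px [11.   14.25] 0.8552842736244202 travel mm 66.86797505980823 of ~67
```

The batten's end is where it was at contact and the stop is in the notch.

```bash
python3 -c "
from bench import ticket
print(ticket.close_job())"
```

```text
the job is handed in; nothing more can be done
None
```

The job is handed in at about 23 s: by camera the red stop sits in the yellow-mark notch (about 0.2 mm off centre), the batten rests against it after a push that peaked near 5 N, and the arm is clear.

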